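# Load a carving blank against the hidden stop

### The job

Pull the blank with the stepped nose out of the stock rack and lay it flat on the jig's infeed board, nose towards the mouth of the hood, and let go of it there. Then take it again by its tail end, slide it nose first into the hood until you feel it fully home against the stop hidden inside, without shoving the stop back, and leave it there. Leave the other two pieces of stock as they are in the rack.

Things in the scene. Friction and masses are not known exactly. Their poses are not given: they have to be found in the camera images.
- blank_mid (a point): Centre of the blank, a light-wood block 150 mm long, 56 wide, 40 high, 0.22 to 0.33 kg. x runs along it towards the nose, z up. The nose is a centred tongue, the last 14 mm, 30 mm wide; the full width spans from 75 mm behind the centre to 61 ahead. It starts in one of the rack's bays, nose end sticking 62 to 78 mm out, tail under the roof. Sliding it on wood takes 1 to 4 N.
- blank: The same block; origin at the middle of its underside (20 mm below blank_mid), same axes.
- rack: Fixed plywood stock rack. Origin at table level below the middle of its open face; x points straight out of the bays (level). Three bays side by side along y at -92, 0 and 92 mm, each 82 mm wide, 48 high, floor 22 mm above the table; the roof's top is 76 mm above the table and reaches 130 mm back from the open face. A piece of wood sticks out of each bay.
- mouth (a point): Middle of the foot of the hood's mouth on the fixed jig, on the infeed board's upper face, 12 mm above the table. x is the feed direction into the hood (level), z up. The opening is 46 mm high; two flared cheeks narrow over the first 22 mm inside to a channel 62 mm wide. Home, the blank's nose tip is 65 to 105 mm beyond the mouth: the stop is out of sight and set anew each time.
- infeed (a point): Middle of the clear plywood infeed board in front of the hood, on its upper face, 112 mm before the mouth; same axes as mouth. The board is 150 mm wide and reaches 225 mm before the mouth. The hood's top is 52 mm above the board and 104 mm wide; from about 120 mm beyond the mouth a spindle and column stand 200 mm high.
- stop (a joint): How far the hidden stop has been shoved back from where it was set, m: 0 at the start. The stop is held by friction and gives way at about 15 N; it must not be shoved more than 4 mm.
- feeler (a joint): Sprung pin in the stop's face, m: 0 free (it stands 6 mm out), 0.006 pushed flush, which is when the blank's nose lies against the stop. Pushing it takes only 0.3 N, which does not move the blank back.
- slat: Plain wooden slat 150 x 44 x 18 mm in another bay of the rack; origin at the middle of its underside. Leave it there.
- batten: Plain wooden batten 150 x 32 x 32 mm in another bay of the rack; origin at the middle of its underside. Leave it there.
Mind the look-alikes: they are no part of the job. What is shaped like the blank but purple is not meant.

How it is judged:
By the outcome, as a careful person would: the job done as asked, in the order asked, and still so for the second after the job is handed in, with the robot touching nothing.
It also fails if it takes over 45 s, if anything falls off the work surface, if the arm or the gripper's body presses on something with over 40 N, if the wrist force passes 120 N, or if a joint passes its speed limit or range.

### The arm

A 6-joint arm with a two-finger parallel gripper is mounted at the origin on the work surface. World frame = base frame: x ahead of the robot, y to its left, z up, the work surface at z = 0. Lengths are in m, angles in rad, forces in N, time in s.
With the tool pointing down it reaches from about 0.375 to 0.9 m from the base axis. Payload 3.1 kg.
Tool frame: the origin (TCP) lies between the finger pads; the fingertips stand 19 mm ahead of it and the grasp point (between the pads) is the TCP; x points along the fingers, z is the direction in which the jaws open and shut, and the axes are right-handed (so a half turn about x gives the same grasp; the last joint's range is limited). The gripper opens to 87 mm and grips with 3 to 60 N. Pads are 19 mm wide; open, the fingers measure 117 mm over their backs; the gripper's body (75 mm by 190 mm) begins 51 mm behind the grasp point.
Start: joints at [-1.466, 0.527, 1.433, -0, 1.181, -0.178], TCP at [0.174, -0.6, 0.242] pointing down, gripper open.
Joint ranges: [-3.08, 3.08], [-0.75, 2.2], [0.22, 2.44], [-1.43, 4.57], [0, 2.65], [-2.85, 2.85]. Speed limits (rad/s): [2.79, 2.79, 3.14, 3.14, 3.14, 3.14].

### API

Orientations are given as a unit quaternion [x, y, z, w].
In Python, from plant import r gives the robot as it stands.
- The arm moves only by the tool arm_command, never from a script. Its argument "plan" is text: rows parted by semicolons, each of 7 numbers parted by spaces: the shift along the tool's x, y, z each as a share of 50 mm, from -1 to 1, then the turn, a rotation vector about the tool's x, y, z each as a share of 0.15 rad, from -1 to 1, then the closure, from -1 (fully open) to 1 (shut), so that 0 is half open. A call has 1 to 5 rows; each row shifts and turns the commanded pose from where the row before left it, along the tool's axes as they then stand; what a row does not reach is not made up. A row lasts 1/8 s, in which the tool goes at most 62.5 mm and 10.7 degrees, less where a joint would pass 70% of its speed; a pose out of reach is approached as far as the arm can. A call with a number of a shift or a turn outside -1 to 1 is refused whole. A call with a gripper value outside its range is refused whole. The fingers move at their own pace and stop on an object; the grip force is fixed at half the most. Time passes only in rows, so rows that do not move let the fingers close. It gives the time, the measured TCP pose, the force and the opening at its end, in the units of the state.
- r.observe(): the state, without advancing time (a new reading comes with each control period).
- r.grab_frame(name): name is "side" or "top"; returns (picture, depth): 384x512x3 uint8, red, green, blue; 384x512 float32, m along the optical axis (not along the pixel's ray), 0 where there is no reading.
- r.camera_info(name): a dict with "camera_matrix" (3x3 intrinsics, pixels), "rvec" (rotation vector, rad) and "tvec" (3), from world to camera coordinates, as OpenCV has them. Camera axes: x right, y down, z forward; pixel columns grow to the right and rows downward; lengths in m; the calibration is good to about 2 mm. A picture is of the moment at which its call begins. camera_info takes no time and is no camera call.
- r.hand_in(): hands the job in, once; it reports no verdict.
The state is a dict: "time": time; "joint_positions": joint angles; "joint_vel": joint speeds; "joint_torque": joint torques, N m; "tcp_pos": TCP position; "tcp_rot": TCP orientation; "ft_force": force on the tool from outside, world axes, zero at the start; "wrist_torque": the same for the moment, N m; "width": finger opening in m.
Only numpy, scipy, OpenCV 4.12 (cv2) and the standard library are available. Lean on these libraries where they do the work, as an engineer would, in place of code of your own. Each camera call takes 0.05 s, during which the arm holds its last target.

## Working session

There is one attempt and no reset: what is moved stays moved. The work goes in short steps, Python scripts to look and compute and a tool call to move; the robot and the scene stay as the last step left them, time stands still between calls to the robot, and variables do not carry over. Pictures are saved under pics/ and viewed, and the job is handed in when it is done.

Besides the shell and the picture viewer there is one more tool, called after "Call:" by a JSON object that holds its "fn" and its "kwargs". arm_command: Moves the arm, as the interface text tells. Shift numbers are shares of 50 mm and turn numbers shares of 0.15 rad, none past 1 either way. Its arguments: {"type":"object","properties":{"plan":{"type":"string"}},"required":["plan"]}

```bash
ls; mkdir -p pics
python3 - <<'E'
from plant import r
import cv2,numpy as np
print(r.observe())
for n in ("top","side"):
    p,d=r.grab_frame(n); cv2.imwrite(f"pics/{n}0.png",cv2.cvtColor(p,cv2.COLOR_RGB2BGR)); np.savez(f"{n}0.npz",p=p,d=d)
    i=r.camera_info(n); print(n,i)
E
```

```text
pics
{'time': 0.0, 'joint_positions': array([-1.46651552e+00,  5.28473825e-01,  1.43393576e+00, -3.28990826e-05,
        1.18141000e+00, -1.78524040e-01]), 'joint_vel': array([-1.34931870e-03, -4.52838992e-04, -2.53585528e-06,  8.51195954e-04,
        9.18606355e-04,  2.96854868e-04]), 'joint_torque': array([-1.53075380e-03, -4.40052116e+01, -1.76592690e+01,  6.31341361e-02,
        5.82981447e-02, -1.83120655e-04]), 'tcp_pos': array([ 0.17433591, -0.59944695,  0.24055626]), 'tcp_rot': array([ 0.42510971,  0.56602138, -0.42397033,  0.56493424]), 'ft_force': array([ 0.10788062, -1.57742593,  0.86442354]), 'wrist_torque': array([-0.01099119, -0.01218006,  0.01594058]), 'width': 0.08690630090252026}
top {'camera_matrix': array([[479.76135494,   0.        , 258.05039452],
       [  0.        , 479.76135494, 192.89725149],
       [  0.        ,   0.        ,   1.        ]]), 'rvec': array([ 2.13718185, -2.1644476 ,  0.09391311]), 'tvec': array([-0.06081735,  0.40769336,  1.15268524])}
side {'camera_matrix': array([[381.35386357,   0.        , 257.52024817],
       [  0.        , 381.35386357, 193.29658922],
       [  0.        ,   0.        ,   1.        ]]), 'rvec': array([ 2.32860332, -0.08230118,  0.05230601]), 'tvec': array([-0.42034794,  0.02567113,  0.98641524])}
```

View pics/top0.png

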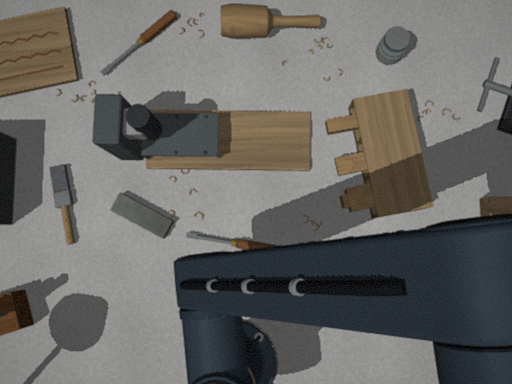

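View pics/side0.png

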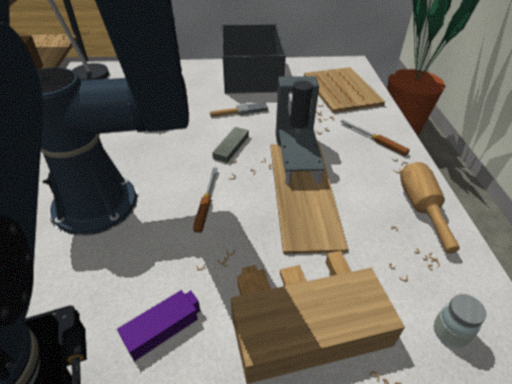

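```bash
cat > h.py <<'E'
import cv2,numpy as np
from plant import r
def cam(n):
    i=r.camera_info(n);K=i["camera_matrix"];R=cv2.Rodrigues(i["rvec"])[0];t=i["tvec"];return K,R,t
def ray(n,uv,z):
    K,R,t=cam(n);uv=np.atleast_2d(uv).astype(float)
    d=(R.T@np.linalg.inv(K)@np.c_[uv,np.ones(len(uv))].T).T;c=-R.T@t
    return c+d*((z-c[2])/d[:,2])[:,None]
def cloud(n,d):
    K,R,t=cam(n);v,u=np.mgrid[:384,:512]
    P=np.stack([(u-K[0,2])/K[0,0]*d,(v-K[1,2])/K[1,1]*d,d],-1)
    W=(P-t)@R; W[d==0]=np.nan; return W
def proj(n,P):
    K,R,t=cam(n);q=(R@np.atleast_2d(P).T).T+t;q=q@K.T;return q[:,:2]/q[:,2:]
E
python3 - <<'E'
from h import *
for n,(a,b,c,e) in dict(top=(75,225,300,450),side=(235,385,210,420)).items():
    z=np.load(f"{n}0.npz");W=cloud(n,z["d"])
    cv2.imwrite(f"pics/{n}0c.png",cv2.resize(cv2.cvtColor(z["p"],cv2.COLOR_RGB2BGR)[a:b,c:e],None,fx=3.7,fy=3.7,interpolation=2))
z=np.load("top0.npz");W=cloud("top",z["d"])
for y in range(100,220,6):
    print(y,[ "%.0f"%(1000*W[y,x,2]) for x in range(320,432,4)])
for uv in [(300,140),(235,140),(190,130),(120,130),(330,124)]:
    print(uv,W[uv[1],uv[0]].round(3))
E
```

```text
100 ['-0', '2', '3', '0', '3', '1', '3', '0', '59', '80', '78', '77', '73', '80', '75', '71', '78', '77', '77', '76', '72', '78', '77', '2', '-2', '-5', '1', '2']
106 ['4', '-0', '3', '-3', '-3', '1', '-0', '-0', '40', '77', '71', '73', '79', '75', '78', '74', '78', '75', '77', '75', '73', '75', '74', '-0', '1', '1', '-0', '4']
112 ['-3', '-3', '-0', '1', '1', 'nan', '1', '-2', '22', '74', '78', '80', '78', '79', '75', '73', '76', '79', '76', '79', '76', '77', '75', '77', '-3', '-0', '1', '-1']
118 ['6', '5', '2', '56', '57', '53', '55', '53', '56', '53', '75', '78', '79', '77', '77', '76', '80', '77', '74', '79', '76', '76', '74', '74', '-1', '1', '-1', '1']
124 ['-1', '-6', '52', '55', '55', '55', '55', '54', '53', '54', '76', '79', '78', '73', '78', '73', '79', '76', '78', '75', '74', '75', '73', '78', '4', '3', '-1', '-0']
130 ['-0', '6', '47', '58', '53', '45', '38', '30', '4', '22', '74', '75', '75', '74', '70', '76', '77', '77', '70', '74', '77', '78', '76', '76', '74', '-3', '1', '-2']
136 ['4', '-3', '1', '1', '-4', '2', '3', '-2', '2', '22', '25', '78', '77', '74', '74', '7
[... 1713 characters left out ...]
', '75', '81', '77', '78', 'nan', '72']
202 ['-1', '-2', '1', '-2', '2', '-1', '62', '67', '64', '64', '64', '61', '62', '62', '80', '79', '72', '78', '77', '76', '76', '80', '77', '75', '78', '76', '74', '78']
208 ['2', '-2', '-2', '-1', '1', '1', '3', '-4', '63', '66', '65', '58', '-0', '22', '72', '76', '77', '74', '78', '75', '78', '72', '77', '78', '73', '74', '30', '-7']
214 ['-2', '-2', '1', '2', '1', '3', '-1', '-0', '2', '3', '4', '2', '0', '22', '61', '77', '73', '74', '19', '-3', '3', '4', '1', '-0', '2', '1', '1', '1']
(300, 140) [ 0.539 -0.172  0.016]
(235, 140) [ 0.542 -0.01   0.015]
(190, 130) [0.556 0.095 0.066]
(120, 130) [0.526 0.223 0.196]
(330, 124) [ 0.567 -0.242  0.057]
```

View pics/top0c.png

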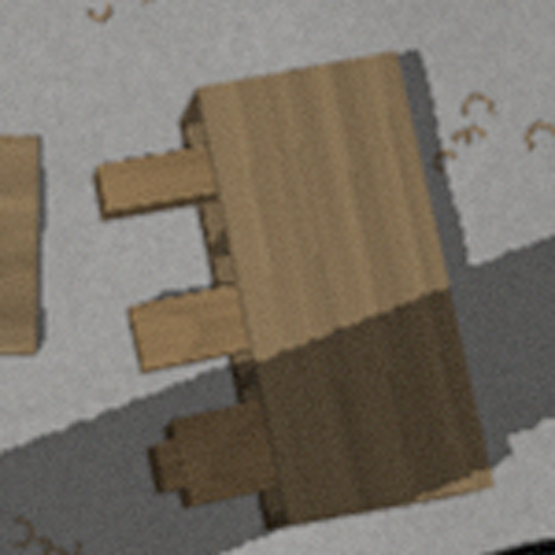

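View pics/side0c.png

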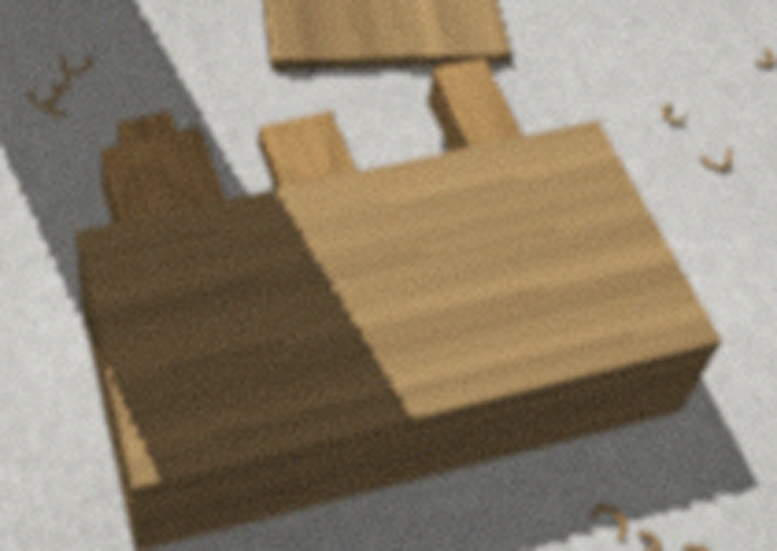

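```bash
cat > m.py <<'E'
from h import *
z=np.load("top0.npz");W=cloud("top",z["d"]);Z=cv2.medianBlur(np.nan_to_num(z["d"]),3);W=cloud("top",Z);H=W[...,2]
def region(lo,hi,x0,x1,y0,y1):
    m=((H>lo)&(H<hi)).astype(np.uint8);k=np.zeros_like(m);k[y0:y1,x0:x1]=1;m*=k
    n,l,s,c=cv2.connectedComponentsWithStats(m,connectivity=4);i=1+np.argmax(s[1:,4]);return (l==i).astype(np.uint8)
def rect(m,zz):
    c=max(cv2.findContours(m,cv2.RETR_EXTERNAL,cv2.CHAIN_APPROX_NONE)[0],key=cv2.contourArea).reshape(-1,2)
    P=ray("top",c,zz)[:,:2];b=cv2.boxPoints(cv2.minAreaRect((P*1000).astype(np.float32)));return b,P
for nm,a in dict(roof=(.069,.085,330,445,80,225,.076),blank=(.055,.069,335,375,183,215,.062),board=(.006,.022,215,320,95,180,.012),hood=(.058,.072,140,225,95,170,.064)).items():
    m=region(*a[:6]);b,P=rect(m,a[6]);print(nm,m.sum(),b.round(1).tolist())
    e=[(b[(i+1)%4]-b[i]) for i in range(4)];print("  ",[(round(float(np.hypot(*v)),1),round(float(np.degrees(np.arctan2(v[1],v[0]))),1)) for v in e], "mid",b.mean(0).round(1), P.mean(0).round(4))
    np.save(nm+".npy",P)
from scipy.spatial.transform import Rotation as Ro
print(Ro.from_quat(r.observe()["tcp_rot"]).as_matrix().round(3))
E
python3 m.py
python3 - <<'E'
from h import *
z=np.load("top0.npz")
g=cv2.cvtColor(z["p"],cv2.COLOR_RGB2BGR)
c=np.clip(g[175:220,330:375].astype(float)*2.2,0,255).astype(np.uint8)
cv2.imwrite("pics/b.png",cv2.resize(c,None,fx=13,fy=13,interpolation=0))
c=g[85:180,85:320];cv2.imwrite("pics/j.png",cv2.resize(c,None,fx=3.4,fy=3.4,interpolation=2))
E
```

```text
roof 6793 [[342.70001220703125, -342.3999938964844], [364.70001220703125, -472.29998779296875], [647.0999755859375, -424.3999938964844], [625.0999755859375, -294.5]]
   [(131.7, -80.4), (286.4, 9.6), (131.7, 99.6), (286.4, -170.4)] mid [ 494.9 -383.4] [ 0.4934 -0.3838]
blank 672 [[354.1000061035156, -271.29998779296875], [369.20001220703125, -343.29998779296875], [423.79998779296875, -331.8999938964844], [408.79998779296875, -259.8999938964844]]
   [(73.6, -78.2), (55.9, 11.8), (73.6, 101.8), (55.9, -168.2)] mid [ 389.  -301.6] [ 0.3901 -0.304 ]
board 5483 [[463.0, -194.8000030517578], [614.0, -199.5], [621.4000244140625, 40.70000076293945], [470.5, 45.29999923706055]]
   [(151.0, -1.8), (240.3, 88.2), (151.0, 178.2), (240.3, -91.8)] mid [542.2 -77.1] [ 0.5423 -0.0766]
hood 2803 [[492.6000061035156, 28.299999237060547], [597.2999877929688, 24.600000381469727], [603.9000244140625, 211.0], [499.1000061035156, 214.6999969482422]]
   [(104.9, -2.0), (186.6, 88.0), (104.9, 178.0), (186.6, -92.0)] mid [548.2 119.7] [0.5457 0.1168]
[[-0.     0.96   0.279]
 [ 0.002  0.279 -0.96 ]
 [-1.     0.    -0.002]]
```

View pics/b.png

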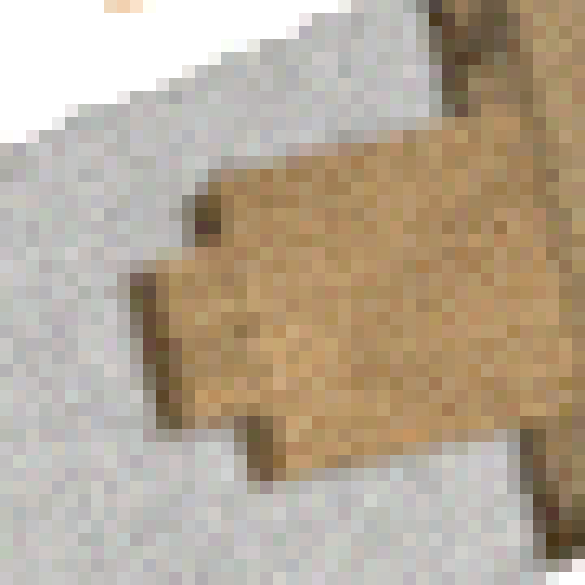

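View pics/j.png

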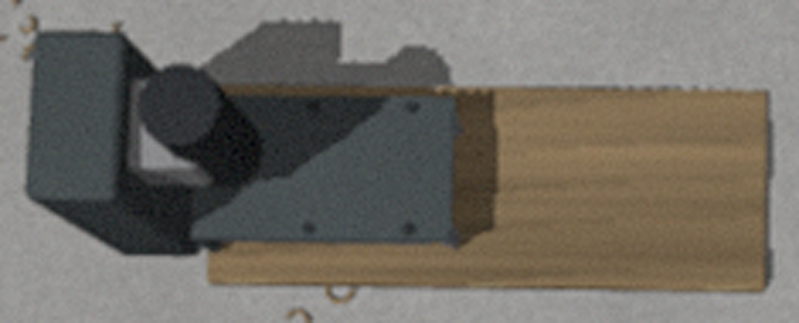

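Run:
```python
from h import *
f=lambda l: ray("top",[( (a)/13-.5+330,(b)/13-.5+175) for a,b in l],.062)[:,:2]*1000
P=f([(222,178),(455,128),(285,475),(515,432),(158,270),(186,415)]);print(P.round(1))
for a,b in((0,1),(2,3),(4,5)):
    d=P[a]-P[b];print(np.degrees(np.arctan2(d[1],d[0])))
# hood front edge at z=.064, board edge
g=lambda l,z: ray("top",[(a/3.4-.5+85,b/3.4-.5+85) for a,b in l],z)[:,:2]*1000
print("hoodfront",g([(452,97),(455,246)],.064),"board far",g([(768,90),(766,290)],.012),"board long",g([(210,284),(766,290),(500,90)],.012))
```

```text
[[ 410.6 -275.8]
 [ 419.1 -318.1]
 [ 356.5 -285.4]
 [ 363.7 -326.9]
 [ 394.  -263.7]
 [ 367.6 -267.9]]
101.38128973684158
99.86787021389075
9.091348822451291
hoodfront [[597.43074277  28.78835197]
 [490.06947051  26.84831473]] board far [[ 613.28915051 -199.51936122]
 [ 463.82561209 -194.56115745]] board long [[ 474.61194459  213.21118232]
 [ 463.82561209 -194.56115745]
 [ 617.03532861   -1.18470117]]
```

Call:
{"fn": "arm_command", "kwargs": {"plan": "0 0 0 -1 0 0 -1; 0 0 0 -1 0 0 -1; 0 0 0 -1 0 0 -1; 0 0 0 -1 0 0 -1; 0 0 0 -1 0 0 -1"}}

```text
time: 0.72
tcp_pos: [0.1744, -0.5997, 0.241]
tcp_rot: [0.187, 0.682, -0.186, 0.682]
ft_force: [0.2, -0.6, 0.2]
width: 0.087
```

Call:
{"fn": "arm_command", "kwargs": {"plan": "0 0 0 -1 0 0 -1; 0 0 0 -1 0 0 -1; 0 0 0 -1 0 0 -1; 0 0 0 -1 0 0 -1; 0 0 0 -0.79 0 0 -1"}}

```text
time: 1.35
tcp_pos: [0.1744, -0.5998, 0.241]
tcp_rot: [-0.065, 0.704, 0.066, 0.704]
ft_force: [0.4, -0.2, 0.2]
width: 0.0871
```

```bash
cat > go.py <<'E'
import sys,numpy as np
from plant import r
from scipy.spatial.transform import Rotation as Ro
o=r.observe();R=Ro.from_quat(o["tcp_rot"]);M=R.as_matrix()
print("t",o["time"],"p",o["tcp_pos"].round(4),"F",o["ft_force"].round(2),"w",round(o["width"],4),"yaw y-axis",np.degrees(np.arctan2(M[1,1],M[0,1])).round(2),"x",M[:,0].round(3))
if len(sys.argv)>4:
    t=np.array(list(map(float,sys.argv[1:4])))/1000;yaw=np.radians(float(sys.argv[4]));d=t-o["tcp_pos"]
    T=np.c_[[0,0,-1],[np.cos(yaw),np.sin(yaw),0],[np.sin(yaw),-np.cos(yaw),0]]
    print("shift units (current axes)",(M.T@d/.05).round(3),"(after turn)",(T.T@d/.05).round(3),"turn units",((R.inv()*Ro.from_matrix(T)).as_rotvec()/.15).round(3))
E
python3 go.py 389.2 -312.2 43 100.3
```

```text
t 1.35 p [ 0.1744 -0.5998  0.241 ] F [ 0.4  -0.22  0.16] w 0.0871 yaw y-axis 100.58 x [-0.     0.001 -1.   ]
shift units (current axes) [3.966 4.86  5.279] (after turn) [3.959 4.89  5.256] turn units [ 0.032  0.001 -0.008]
```

Call:
{"fn": "arm_command", "kwargs": {"plan": "0 0.5 0.5 0 0 0 -1; 0 0.7 0.7 0 0 0 -1; 0 0.7 0.7 0 0 0 -1; 0 0.7 0.7 0 0 0 -1; 0 0.7 0.7 0 0 0 -1"}}

```text
time: 1.98
tcp_pos: [0.3077, -0.4066, 0.2413]
tcp_rot: [-0.063, 0.704, 0.064, 0.704]
ft_force: [-0.4, -0.1, -1.2]
width: 0.0869
```

Call:
{"fn": "arm_command", "kwargs": {"plan": "0 0.7 0.8 0 0 0 -1; 0 0.5 0.7 0 0 0 -1; 0.5 0.3 0.4 0 0 0 -1; 0.8 0.1 0.05 0 0 0 -1; 0 0 0 0 0 0 -1"}}

```text
time: 2.6
tcp_pos: [0.3873, -0.3095, 0.1742]
tcp_rot: [-0.062, 0.706, 0.066, 0.703]
ft_force: [0.5, 0.0, -0.2]
width: 0.0873
```

```bash
python3 go.py 389.2 -312.2 43 100.3
python3 - <<'E'
from h import *
for n in ("top","side"):
    p,d=r.grab_frame(n); np.savez(f"{n}1.npz",p=p,d=d)
    p=cv2.cvtColor(p,cv2.COLOR_RGB2BGR); cv2.imwrite(f"pics/{n}1.png",p)
E
```

```text
t 2.6 p [ 0.3873 -0.3095  0.1742] F [ 0.48  0.04 -0.25] w 0.0873 yaw y-axis 100.41 x [-0.005  0.006 -1.   ]
shift units (current axes) [ 2.624 -0.079  0.037] (after turn) [ 2.625 -0.06   0.027] turn units [ 0.013 -0.025 -0.046]
```

View pics/side1.png

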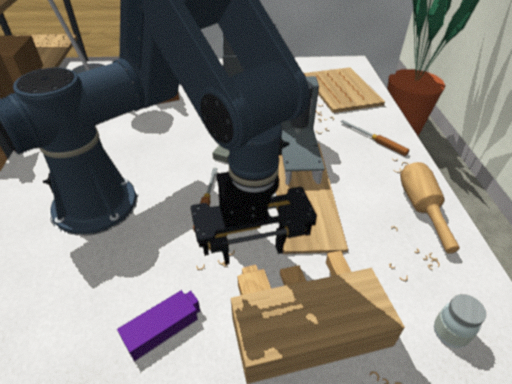

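View pics/top1.png

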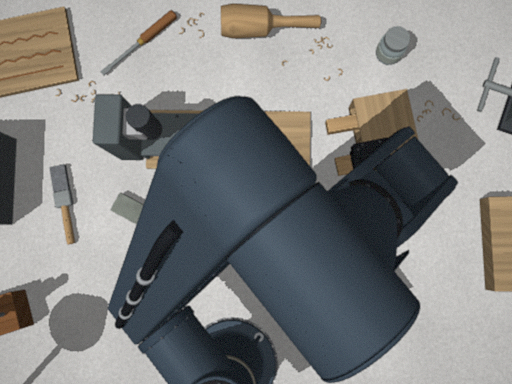

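Call:
{"fn": "arm_command", "kwargs": {"plan": "0.7 -0.06 0.03 0 0 0 -1; 0.8 0 0 0 0 0 -1; 0.7 0 0 0 0 0 -1; 0.4 0 0 0 0 0 -1; 0 0 0 0 0 0 -1"}}

```text
time: 3.32
tcp_pos: [0.3907, -0.3158, 0.0466]
tcp_rot: [-0.063, 0.704, 0.063, 0.704]
ft_force: [-0.3, 0.1, 0.6]
width: 0.0873
```

```bash
python3 go.py 389.2 -312.2 43 100.3
python3 - <<'E'
from h import *
p,d=r.grab_frame("side")
p=cv2.cvtColor(p,cv2.COLOR_RGB2BGR); cv2.imwrite(f"pics/side2.png",cv2.resize(p[200:350,170:370],None,fx=4,fy=4,interpolation=2))
E
```

```text
t 3.325 p [ 0.3907 -0.3158  0.0466] F [-0.33  0.14  0.55] w 0.0873 yaw y-axis 100.28 x [ 0. -0. -1.]
shift units (current axes) [ 0.072  0.075 -0.017] (after turn) [ 0.072  0.075 -0.017] turn units [-0.003 -0.     0.   ]
```

View pics/side2.png

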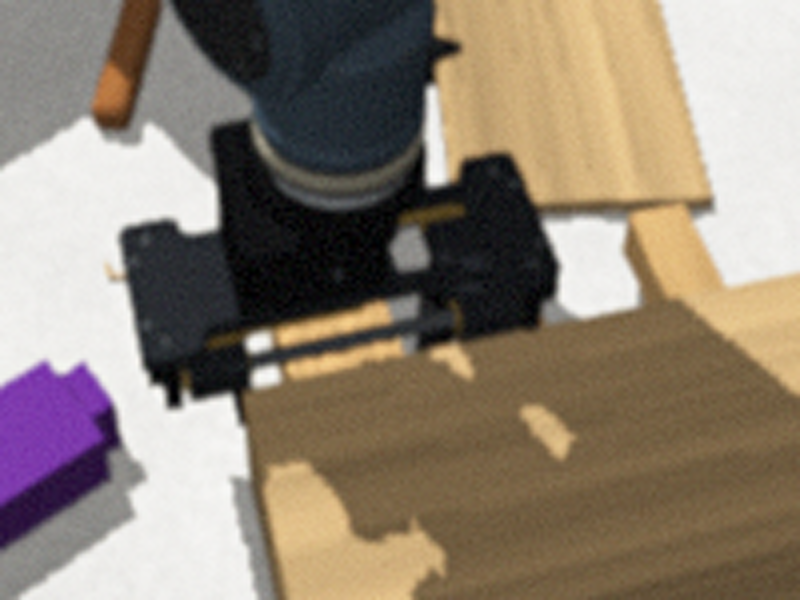

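Call:
{"fn": "arm_command", "kwargs": {"plan": "0.06 0.1 -0.02 0 0 0 -1; 0 0 0 0 0 0 0.2; 0 0 0 0 0 0 1; 0 0 0 0 0 0 1; 0 0 0 0 0 0 1"}}

```text
time: 4.0
tcp_pos: [0.3891, -0.31, 0.0437]
tcp_rot: [-0.064, 0.704, 0.064, 0.704]
ft_force: [0.9, 0.9, 0.8]
width: 0.0564
```

Call:
{"fn": "arm_command", "kwargs": {"plan": "0 0 0 0 0 0 1; 0 0 0 0 0 0 1; 0 0 0 0 0 0 1"}}

```text
time: 4.38
tcp_pos: [0.389, -0.31, 0.0437]
tcp_rot: [-0.064, 0.704, 0.064, 0.704]
ft_force: [1.0, 1.6, 2.1]
width: 0.0566
```

```bash
python3 go.py 389.2 -312.2 43 99.8
```

```text
t 4.375 p [ 0.389  -0.31    0.0437] F [0.97 1.63 2.07] w 0.0566 yaw y-axis 100.34 x [ 0. -0. -1.]
shift units (current axes) [ 0.013 -0.045 -0.005] (after turn) [ 0.013 -0.045 -0.004] turn units [0.063 0.002 0.002]
```

Call:
{"fn": "arm_command", "kwargs": {"plan": "-0.02 0.1 0 0 0 0 1; 0 0.25 0 0 0 0 1; 0 0.35 0 0 0 0 1; 0 0.35 0 0 0 0 1; 0 0.35 0 0 0 0 1"}}

```text
time: 5.0
tcp_pos: [0.3756, -0.2392, 0.0445]
tcp_rot: [-0.064, 0.704, 0.064, 0.704]
ft_force: [0.1, -0.2, -2.8]
width: 0.0565
```

Call:
{"fn": "arm_command", "kwargs": {"plan": "-0.02 0.4 0 0 0 0 1; 0 0.4 0 0 0 0 1; 0 0.3 0 0 0 0 1; 0 0.1 0 0 0 0 1; 0 0 0 0 0 0 1"}}

```text
time: 5.62
tcp_pos: [0.3658, -0.1821, 0.0455]
tcp_rot: [-0.064, 0.704, 0.064, 0.704]
ft_force: [-0.6, 0.0, -2.6]
width: 0.0563
```

```bash
python3 go.py 389.2 -312.2 43 99.8
python3 - <<'E'
from h import *
for n in ("top","side"):
    p,d=r.grab_frame(n); np.savez(f"{n}3.npz",p=p,d=d)
    p=cv2.cvtColor(p,cv2.COLOR_RGB2BGR); cv2.imwrite(f"pics/{n}3.png",cv2.resize(p[150:350,150:400],None,fx=3,fy=3,interpolation=2) if n=="side" else p)
E
```

```text
t 5.625 p [ 0.3658 -0.1821  0.0455] F [-0.6   0.04 -2.58] w 0.0563 yaw y-axis 100.37 x [ 0.001 -0.    -1.   ]
shift units (current axes) [ 0.052 -2.644 -0.008] (after turn) [ 0.051 -2.644  0.018] turn units [0.067 0.003 0.004]
```

View pics/side3.png

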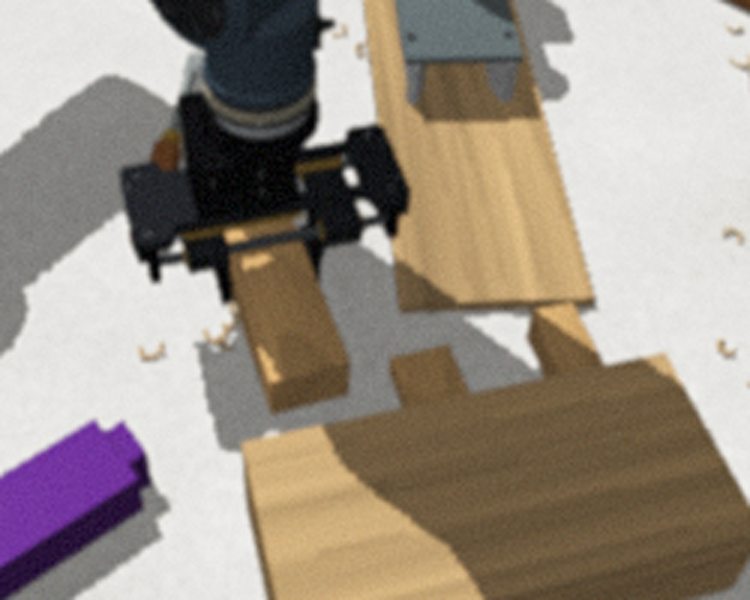

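View pics/top3.png

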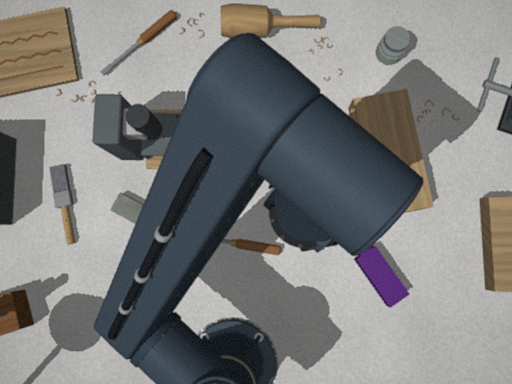

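Call:
{"fn": "arm_command", "kwargs": {"plan": "-0.4 0 0 0 0 0 1; -0.5 0 0 0 0 0 1; -0.4 0.1 0.1 0.4 0 0 1; 0 0.2 0.2 0.5 0 0 1; 0 0.3 0.3 0.5 0 0 1"}}

```text
time: 6.35
tcp_pos: [0.3931, -0.1502, 0.111]
tcp_rot: [0.012, 0.707, -0.012, 0.707]
ft_force: [0.4, 0.4, -1.9]
width: 0.0563
```

```bash
python3 go.py 542.7 -54.7 60 88.2
```

```text
t 6.35 p [ 0.3931 -0.1502  0.111 ] F [ 0.44  0.39 -1.85] w 0.0563 yaw y-axis 88.04 x [ 0.001 -0.001 -1.   ]
shift units (current axes) [1.022 2.012 2.924] (after turn) [1.02  2.003 2.931] turn units [-0.018  0.009  0.007]
```

Call:
{"fn": "arm_command", "kwargs": {"plan": "0 0.3 0.5 0 0 0 1; 0 0.5 0.7 0 0 0 1; 0 0.5 0.7 0 0 0 1; 0 0.4 0.6 0 0 0 1; 0.3 0.2 0.3 0 0 0 1"}}

```text
time: 6.98
tcp_pos: [0.5385, -0.0585, 0.0963]
tcp_rot: [0.01, 0.705, -0.011, 0.709]
ft_force: [-1.0, -0.4, -3.5]
width: 0.0566
```

Call:
{"fn": "arm_command", "kwargs": {"plan": "0.3 0 0 0 0 0 1; 0.2 0 0 0 0 0 1; 0 0 0 0 0 0 1; 0 0 0 0 0 0 1"}}

```text
time: 7.48
tcp_pos: [0.5349, -0.0592, 0.0707]
tcp_rot: [0.011, 0.707, -0.011, 0.707]
ft_force: [0.6, 0.3, -2.1]
width: 0.0562
```

```bash
python3 go.py 542.7 -54.7 34 88.2
python3 - <<'E'
from h import *
for n in ("top","side"):
    p,d=r.grab_frame(n); np.savez(f"{n}4.npz",p=p,d=d)
    p=cv2.cvtColor(p,cv2.COLOR_RGB2BGR); cv2.imwrite(f"pics/{n}4.png",cv2.resize(p[50:270,200:400],None,fx=3,fy=2.7,interpolation=2) if n=="side" else p)
E
```

```text
t 7.475 p [ 0.5349 -0.0592  0.0707] F [ 0.65  0.31 -2.13] w 0.0562 yaw y-axis 88.25 x [-0.  0. -1.]
shift units (current axes) [0.733 0.095 0.154] (after turn) [0.733 0.095 0.153] turn units [ 0.005 -0.001 -0.   ]
```

View pics/side4.png

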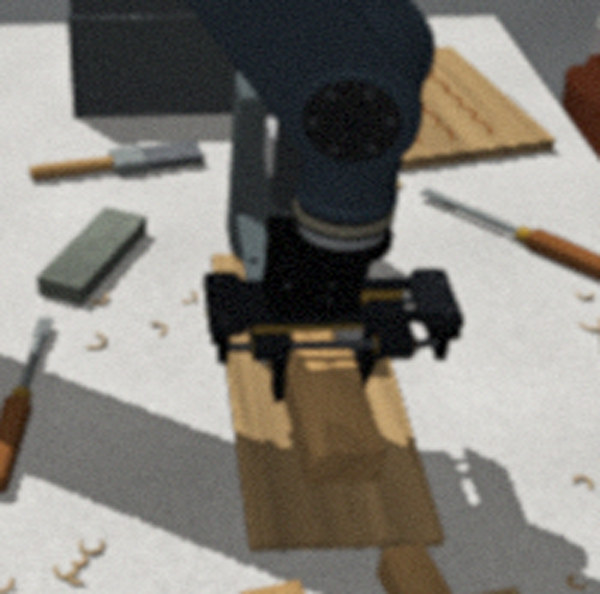

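View pics/top4.png

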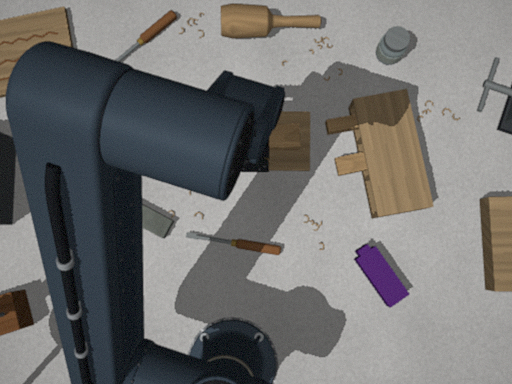

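Call:
{"fn": "arm_command", "kwargs": {"plan": "0.2 0.09 0.15 0 0 0 1; 0.2 0 0 0 0 0 1; 0.15 0 0 0 0 0 1; 0.08 0 0 0 0 0 1; 0 0 0 0 0 0 1"}}

```text
time: 8.2
tcp_pos: [0.5425, -0.0543, 0.0385]
tcp_rot: [0.011, 0.707, -0.01, 0.707]
ft_force: [0.3, 0.7, -2.2]
width: 0.0567
```

```bash
python3 go.py 542.7 -54.7 34 88.2
```

```text
t 8.2 p [ 0.5425 -0.0543  0.0385] F [ 0.31  0.71 -2.17] w 0.0567 yaw y-axis 88.31 x [-0.001  0.    -1.   ]
shift units (current axes) [ 0.09  -0.009  0.004] (after turn) [ 0.09  -0.009  0.004] turn units [ 0.013 -0.007 -0.002]
```

Call:
{"fn": "arm_command", "kwargs": {"plan": "0.04 0 0 0 0 0 1; 0.03 0 0 0 0 0 1; 0.02 0 0 0 0 0 1; 0 0 0 0 0 0 1"}}

```text
time: 8.7
tcp_pos: [0.5429, -0.0543, 0.0346]
tcp_rot: [0.01, 0.707, -0.01, 0.707]
ft_force: [0.2, -0.4, -2.3]
width: 0.0559
```

```bash
python3 go.py 542.7 -54.7 34 88.2
```

```text
t 8.7 p [ 0.5429 -0.0543  0.0346] F [ 0.24 -0.39 -2.34] w 0.0559 yaw y-axis 88.31 x [ 0. -0. -1.]
shift units (current axes) [ 0.012 -0.007 -0.004] (after turn) [ 0.012 -0.007 -0.004] turn units [0.013 0.    0.   ]
```

Call:
{"fn": "arm_command", "kwargs": {"plan": "0.02 0 0 0 0 0 1; 0.02 0 0 0 0 0 1; 0 0 0 0 0 0 1"}}

```text
time: 9.07
tcp_pos: [0.543, -0.0543, 0.0337]
tcp_rot: [0.01, 0.707, -0.01, 0.707]
ft_force: [-1.6, 1.4, 6.4]
width: 0.0563
```

Call:
{"fn": "arm_command", "kwargs": {"plan": "0 0 0 0 0 0 0.2; 0 0 0 0 0 0 -0.5; 0 0 0 0 0 0 -1; 0 0 0 0 0 0 -1; 0 0 0 0 0 0 -1"}}

```text
time: 9.7
tcp_pos: [0.5429, -0.0544, 0.0324]
tcp_rot: [0.01, 0.707, -0.01, 0.707]
ft_force: [-0.1, 0.3, 0.5]
width: 0.0845
```

Call:
{"fn": "arm_command", "kwargs": {"plan": "-0.4 0 0 0 0 0 -1; -0.7 0 0 0 0 0 -1; -0.8 -0.2 0 0 0 0 -1; -0.3 -0.7 0 0 0 0 -1; 0 -0.8 0 0 0 0 -1"}}

```text
time: 10.32
tcp_pos: [0.5414, -0.14, 0.1443]
tcp_rot: [0.009, 0.706, -0.01, 0.708]
ft_force: [-0.8, -0.6, -0.2]
width: 0.0873
```

Call:
{"fn": "arm_command", "kwargs": {"plan": "0 -0.9 -0.4 0 0 0 -1; 0 -0.9 -0.8 0 0 0 -1; 0 -0.7 -0.8 0 0 0 -1; 0 0 -0.5 0 0 0 -1; 0 0 0 0 0 0 -1"}}

```text
time: 10.95
tcp_pos: [0.4098, -0.2603, 0.1423]
tcp_rot: [0.012, 0.708, -0.011, 0.706]
ft_force: [0.8, -0.3, -0.8]
width: 0.0868
```

```bash
python3 go.py
python3 - <<'E'
from h import *
for n in ("top","side"):
    p,d=r.grab_frame(n); np.savez(f"{n}5.npz",p=p,d=d)
    p=cv2.cvtColor(p,cv2.COLOR_RGB2BGR); cv2.imwrite(f"pics/{n}5.png",cv2.resize(p[50:270,200:400],None,fx=3,fy=2.7,interpolation=2) if n=="side" else cv2.resize(p[80:230,90:340],None,fx=3.2,fy=3.2,interpolation=2))
E
```

```text
t 10.95 p [ 0.4098 -0.2603  0.1423] F [ 0.82 -0.32 -0.78] w 0.0868 yaw y-axis 88.15 x [-0.002  0.002 -1.   ]
```

View pics/side5.png

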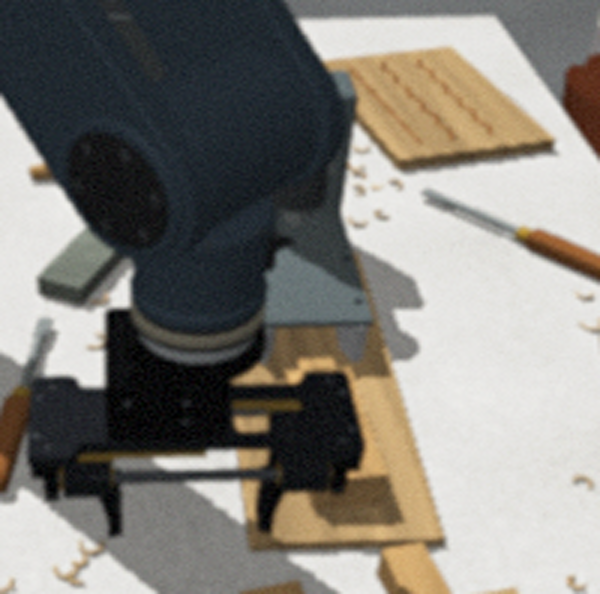

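View pics/top5.png

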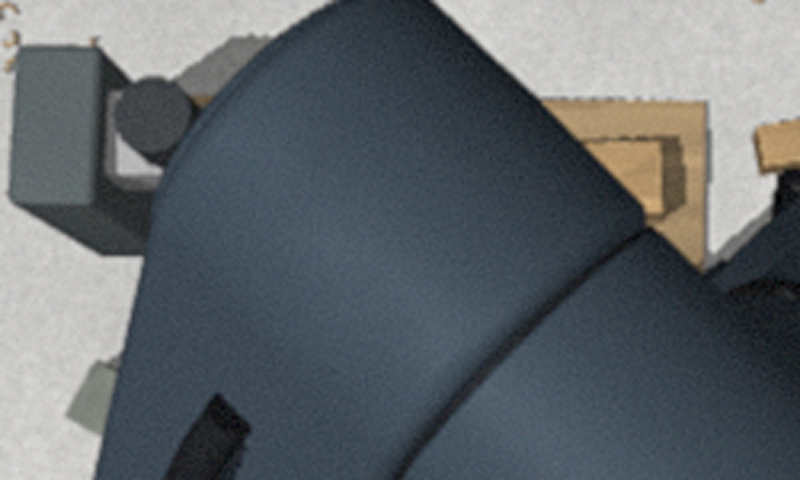

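Call:
{"fn": "arm_command", "kwargs": {"plan": "-0.5 -0.7 -0.5 0 0 0 -1; -0.5 -0.8 -0.8 0 0 0 -1; 0 -0.8 -0.8 0 0 0 -1; 0 -0.8 -0.8 0 0 0 -1; 0 -0.8 -0.8 0 0 0 -1"}}

```text
time: 11.68
tcp_pos: [0.2212, -0.4519, 0.193]
tcp_rot: [0.009, 0.707, -0.01, 0.707]
ft_force: [1.3, -0.6, 0.1]
width: 0.0872
```

Call:
{"fn": "arm_command", "kwargs": {"plan": "0 -0.5 -0.5 0 0 0 -1; 0 0 0 0 0 0 -1"}}

```text
time: 11.92
tcp_pos: [0.195, -0.4771, 0.1928]
tcp_rot: [0.01, 0.707, -0.012, 0.707]
ft_force: [0.1, 0.0, -0.5]
width: 0.0868
```

```bash
python3 go.py
python3 - <<'E'
from h import *
for n in ("top","side"):
    p,d=r.grab_frame(n); np.savez(f"{n}6.npz",p=p,d=d)
    p=cv2.cvtColor(p,cv2.COLOR_RGB2BGR); cv2.imwrite(f"pics/{n}6.png",cv2.resize(p[50:270,200:400],None,fx=3,fy=2.7,interpolation=2) if n=="side" else cv2.resize(p[90:190,180:320],None,fx=5.6,fy=5.6,interpolation=2))
E
```

```text
t 11.925 p [ 0.195  -0.4771  0.1928] F [ 0.13  0.04 -0.55] w 0.0868 yaw y-axis 88.18 x [ 0.001 -0.003 -1.   ]
```

View pics/side6.png

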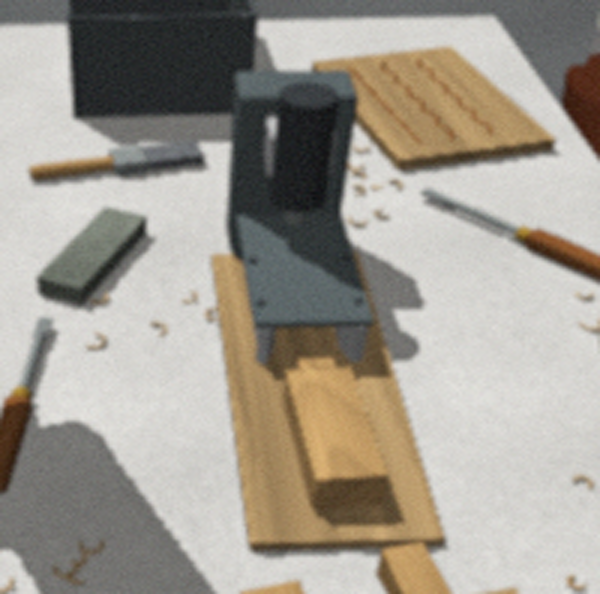

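View pics/top6.png

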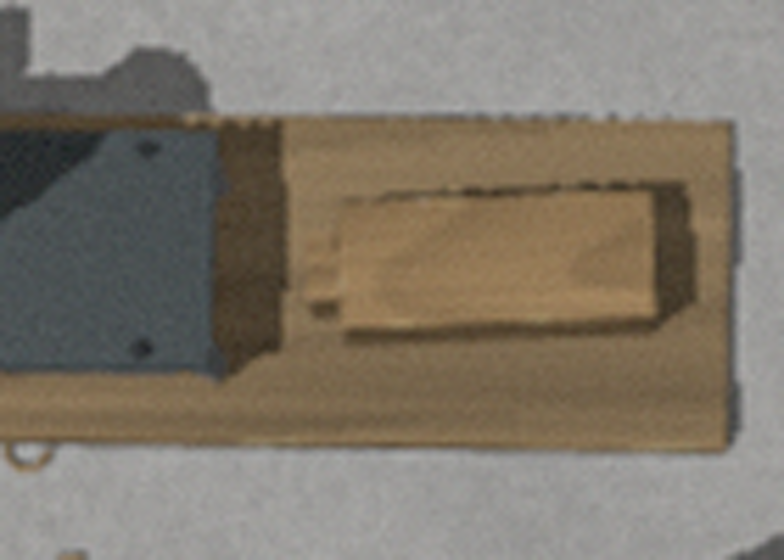

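```bash
sed -e 's/top0/top6/' -e 's/for nm,a in.*/for nm,a in dict(blank=(.042,.060,230,310,115,160,.052),board=(.006,.022,215,320,95,180,.012),hood=(.058,.072,140,225,95,170,.064)).items():/' m.py >m6.py; python3 m6.py
python3 - <<'E'
from h import *
g=lambda l,z: ray("top",[(a/5.6-.5+180,b/5.6-.5+90) for a,b in l],z)[:,:2]*1000
P=g([(340,202),(655,190),(345,325),(655,317)],.052);print(P.round(1));
for a,b in((0,1),(2,3)):
    d=P[a]-P[b];print(np.degrees(np.arctan2(d[1],d[0])))
Q=g([(0,128),(215,130),(0,371),(215,376)],.064);print(Q.round(1))
for b,a in((0,1),(2,3)):
    d=Q[b]-Q[a];print(np.degrees(np.arctan2(d[1],d[0])))
Q=g([(285,120),(730,122),(0,442),(725,450)],.012);print(Q.round(1))
for b,a in((0,1),(2,3)):
    d=Q[b]-Q[a];print(np.degrees(np.arctan2(d[1],d[0])))
# side view edges from depth cloud: blank top points
for n in("top","side"):
    z=np.load(n+"6.npz");W=cloud(n,z["d"])
    m=(W[...,2]>.046)&(W[...,2]<.058)&(abs(W[...,0]-.54)<.06)&(W[...,1]>-.17)&(W[...,1]<.0)
    p=W[m][:,:2]*1000;q=p.mean(0);u,s,v=np.linalg.svd(p-q);print(n,m.sum(),q.round(1),np.degrees(np.arctan2(v[0,1],v[0,0]))%180, W[m][:,2].mean(), ((p-q)@v.T).min(0),((p-q)@v.T).max(0))
    m=(W[...,2]>.058)&(W[...,2]<.070)&(abs(W[...,0]-.54)<.07)&(W[...,1]>.0)&(W[...,1]<.1)
    p=W[m][:,:2]*1000;
    for lo in (30,40,50,60,70,80):
        s=p[(p[:,1]>lo)&(p[:,1]<lo+10)]
        if len(s): print("  hood",lo,np.percentile(s[:,0],[1,50,99]).round(1))
E
```

```text
blank 1392 [[511.70001220703125, -12.600000381469727], [514.2999877929688, -162.1999969482422], [572.2000122070312, -161.1999969482422], [569.5999755859375, -11.600000381469727]]
   [(149.6, -89.0), (57.9, 1.0), (149.6, 91.0), (57.9, -179.0)] mid [542.  -86.9] [ 0.5417 -0.09  ]
board 3994 [[462.8999938964844, -194.8000030517578], [613.7999877929688, -199.60000610351562], [621.5, 40.70000076293945], [470.6000061035156, 45.5]]
   [(151.0, -1.8), (240.4, 88.2), (151.0, 178.2), (240.4, -91.8)] mid [542.2 -77.1] [ 0.5423 -0.0766]
hood 2801 [[492.6000061035156, 28.899999618530273], [597.4000244140625, 25.200000762939453], [603.9000244140625, 211.0], [499.20001220703125, 214.6999969482422]]
   [(104.8, -2.0), (185.9, 88.0), (104.8, 178.0), (185.9, -92.0)] mid [548.3 120. ] [0.5457 0.1168]
[[ 0.     0.029  1.   ]
 [ 0.001  1.    -0.029]
 [-1.     0.001  0.   ]]
[[ 568.6  -25.3]
 [ 571.4 -161.7]
 [ 514.3  -27. ]
 [ 515.6 -160.5]]
91.19558336262104
90.5415114328058
[[600.8 120.8]
 [598.2  27.7]
 [494.3 120. ]
 [490.6  27.9]]
88.37854864098951
87.7208019911612
[[ 617.2    1.8]
 [ 612.5 -198.2]
 [ 472.3  129.7]
 [ 463.7 -192.5]]
88.65403082465777
88.47088747430206
top 1361 [542.  -89.3] 91.39030966073463 0.0526403347187826 [-72.50404999 -28.37045612] [77.57387773 29.31745485]
  hood 30 [494.7 545.8 597. ]
  hood 40 [495.  545.8 597.4]
  hood 50 [494.7 546.2 597.7]
  hood 60 [495.1 546.3 597.6]
  hood 70 [495.6 545.9 598. ]
  hood 80 [496.2 544.9 597.7]
side 1056 [541.7 -97.6] 91.38606865108548 0.05245492983030279 [-86.59011097 -29.3336355 ] [66.80758615 27.50081195]
  hood 30 [495.8 543.3 592.9]
  hood 40 [494.2 547.7 598. ]
  hood 50 [495.2 546.1 597.3]
  hood 60 [494.7 543.  597.5]
  hood 70 [494.9 547.4 596.9]
  hood 80 [496.5 549.3 597.8]
```

```bash
python3 go.py 543.1 -146.6 34 91.1
```

```text
t 12.025 p [ 0.1963 -0.474   0.1924] F [ 0.72  0.72 -1.19] w 0.087 yaw y-axis 88.34 x [ 0.     0.001 -1.   ]
shift units (current axes) [3.175 6.744 6.741] (after turn) [3.167 6.413 7.06 ] turn units [-0.322  0.003 -0.005]
```

Call:
{"fn": "arm_command", "kwargs": {"plan": "0 0.5 0.5 0 0 0 -1; 0 0.8 0.8 0 0 0 -1; 0 0.8 0.8 0 0 0 -1; 0 0.8 0.8 0 0 0 -1; 0 0.8 0.8 0 0 0 -1"}}

```text
time: 12.65
tcp_pos: [0.3878, -0.2915, 0.1927]
tcp_rot: [0.01, 0.707, -0.009, 0.707]
ft_force: [0.8, -1.2, 0.1]
width: 0.0868
```

Call:
{"fn": "arm_command", "kwargs": {"plan": "0 0.8 0.8 0 0 0 -1; 0 0.8 0.8 0 0 0 -1; 0 0.8 0.8 0 0 0 -1; 0.3 0.6 0.6 -0.32 0 0 -1; 0.6 0 0 0 0 0 -1"}}

```text
time: 13.28
tcp_pos: [0.5436, -0.1449, 0.1483]
tcp_rot: [-0.01, 0.705, 0.009, 0.709]
ft_force: [-0.5, -0.1, -1.0]
width: 0.0871
```

Call:
{"fn": "arm_command", "kwargs": {"plan": "0.6 0 0 0 0 0 -1; 0.2 0 0 0 0 0 -1; 0 0 0 0 0 0 -1"}}

```text
time: 13.65
tcp_pos: [0.5399, -0.148, 0.1072]
tcp_rot: [-0.007, 0.708, 0.007, 0.707]
ft_force: [0.4, -0.0, -0.3]
width: 0.087
```

```bash
python3 go.py 543.1 -146.6 34 91.1
```

```text
t 13.65 p [ 0.5399 -0.148   0.1072] F [ 0.38 -0.01 -0.28] w 0.087 yaw y-axis 91.15 x [-0.001  0.001 -1.   ]
shift units (current axes) [1.465 0.026 0.066] (after turn) [1.465 0.027 0.064] turn units [ 0.005 -0.008 -0.005]
```

Call:
{"fn": "arm_command", "kwargs": {"plan": "0.5 0.03 0.07 0 0 0 -1; 0.5 0 0 0 0 0 -1; 0.3 0 0 0 0 0 -1; 0.1 0 0 0 0 0 -1; 0 0 0 0 0 0 -1"}}

```text
time: 14.28
tcp_pos: [0.5439, -0.1479, 0.038]
tcp_rot: [-0.007, 0.707, 0.006, 0.707]
ft_force: [-0.1, -0.4, -0.1]
width: 0.0867
```

```bash
python3 go.py 543.1 -146.6 34 91.1
```

```text
t 14.275 p [ 0.5439 -0.1479  0.038 ] F [-0.06 -0.41 -0.1 ] w 0.0867 yaw y-axis 91.06 x [ 0.001 -0.    -1.   ]
shift units (current axes) [ 0.08   0.026 -0.015] (after turn) [ 0.08   0.026 -0.015] turn units [-0.005  0.004  0.002]
```

Call:
{"fn": "arm_command", "kwargs": {"plan": "0.05 0.03 -0.015 0 0 0 -1; 0 0 0 0 0 0 0; 0 0 0 0 0 0 1; 0 0 0 0 0 0 1; 0 0 0 0 0 0 1"}}

```text
time: 14.9
tcp_pos: [0.5431, -0.1464, 0.0352]
tcp_rot: [-0.007, 0.707, 0.006, 0.707]
ft_force: [0.5, -0.4, 0.5]
width: 0.0556
```

```bash
python3 go.py 543.1 -146.6 34 88.2
```

```text
t 14.9 p [ 0.5431 -0.1464  0.0352] F [ 0.5  -0.36  0.53] w 0.0556 yaw y-axis 91.05 x [ 0.001 -0.    -1.   ]
shift units (current axes) [ 0.023 -0.004 -0.001] (after turn) [ 0.023 -0.004 -0.001] turn units [0.332 0.006 0.002]
```

Call:
{"fn": "arm_command", "kwargs": {"plan": "0 0 0 0 0 0 1; 0 0 -0.03 0.16 0 0 1; 0 0 -0.03 0.17 0 0 1; 0 0 0 0 0 0 1; 0 0 0 0 0 0 1"}}

```text
time: 15.52
tcp_pos: [0.5398, -0.1463, 0.0352]
tcp_rot: [0.011, 0.707, -0.011, 0.707]
ft_force: [0.1, -0.5, 1.4]
width: 0.0562
```

```bash
python3 go.py 539.9 -146.6 35 88.2
python3 - <<'E'
from h import *
for n in ("top","side"):
    p,d=r.grab_frame(n); np.savez(f"{n}7.npz",p=p,d=d)
    p=cv2.cvtColor(p,cv2.COLOR_RGB2BGR); cv2.imwrite(f"pics/{n}7.png",cv2.resize(p[130:230,250:370],None,fx=6,fy=6,interpolation=2) if n=="side" else cv2.resize(p[90:190,180:320],None,fx=5.6,fy=5.6,interpolation=2))
E
```

```text
t 15.525 p [ 0.5398 -0.1463  0.0352] F [ 0.11 -0.49  1.43] w 0.0562 yaw y-axis 88.2 x [ 0.  0. -1.]
shift units (current axes) [ 0.003 -0.006  0.002] (after turn) [ 0.003 -0.006  0.002] turn units [ 0.     0.001 -0.   ]
```

View pics/side7.png

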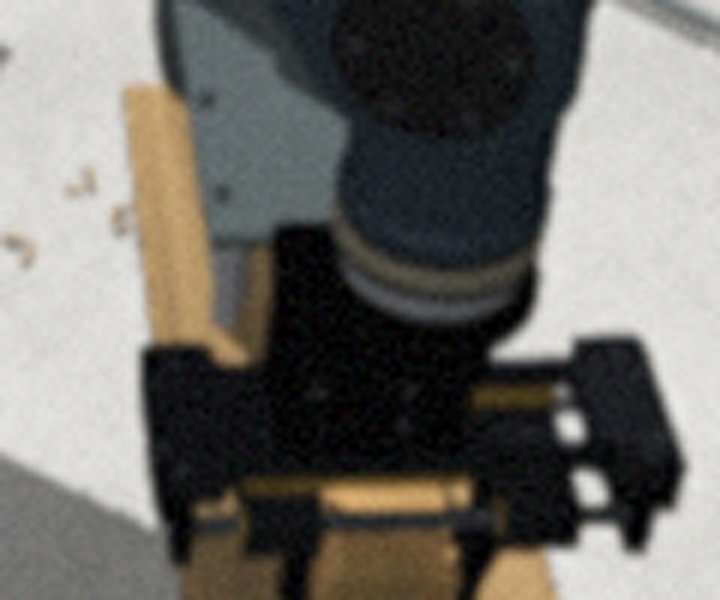

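View pics/top7.png

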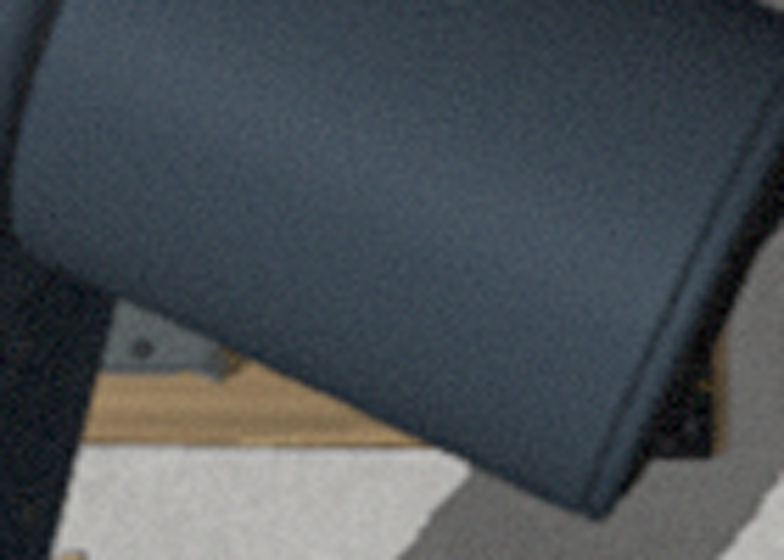

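Call:
{"fn": "arm_command", "kwargs": {"plan": "0 0.1 0 0 0 0 1; 0 0.2 0 0 0 0 1; 0 0.2 0 0 0 0 1; 0 0.2 0 0 0 0 1; 0 0.1 0 0 0 0 1"}}

```text
time: 16.25
tcp_pos: [0.5411, -0.1054, 0.0352]
tcp_rot: [0.011, 0.707, -0.011, 0.707]
ft_force: [0.1, -2.9, 2.0]
width: 0.0555
```

Call:
{"fn": "arm_command", "kwargs": {"plan": "0 0.1 0 0 0 0 1; 0 0.1 0 0 0 0 1; 0 0.1 0 0 0 0 1"}}

```text
time: 16.62
tcp_pos: [0.5417, -0.0912, 0.0351]
tcp_rot: [0.011, 0.707, -0.011, 0.707]
ft_force: [0.5, -2.9, 3.5]
width: 0.0562
```

Call:
{"fn": "arm_command", "kwargs": {"plan": "0 0.1 0 0 0 0 1; 0 0.1 0 0 0 0 1; 0 0.1 0 0 0 0 1"}}

```text
time: 17.0
tcp_pos: [0.5421, -0.0761, 0.0352]
tcp_rot: [0.011, 0.707, -0.011, 0.707]
ft_force: [-0.4, -3.6, 4.6]
width: 0.056
```

```bash
python3 go.py 543 -76.6 35 88.2
```

```text
t 17.0 p [ 0.5421 -0.0761  0.0352] F [-0.39 -3.64  4.61] w 0.056 yaw y-axis 88.22 x [ 0. -0. -1.]
shift units (current axes) [ 0.003 -0.009  0.018] (after turn) [ 0.003 -0.009  0.018] turn units [0.002 0.002 0.001]
```

Call:
{"fn": "arm_command", "kwargs": {"plan": "-0.01 0.08 0 0 0 0 1; 0 0.1 0 0 0 0 1; 0 0.1 0 0 0 0 1"}}

```text
time: 17.38
tcp_pos: [0.5419, -0.0616, 0.0352]
tcp_rot: [0.011, 0.707, -0.011, 0.707]
ft_force: [-0.9, -0.5, -0.6]
width: 0.0558
```

Call:
{"fn": "arm_command", "kwargs": {"plan": "0 0.08 0 0 0 0 1; 0 0.08 0 0 0 0 1"}}

```text
time: 17.62
tcp_pos: [0.5421, -0.0537, 0.0352]
tcp_rot: [0.011, 0.707, -0.011, 0.707]
ft_force: [0.2, -0.1, -1.8]
width: 0.0559
```

Call:
{"fn": "arm_command", "kwargs": {"plan": "0 0.04 0 0 0 0 1; 0 0.04 0 0 0 0 1"}}

```text
time: 17.88
tcp_pos: [0.5424, -0.05, 0.0353]
tcp_rot: [0.011, 0.707, -0.011, 0.707]
ft_force: [0.4, -1.1, -3.0]
width: 0.0557
```

```bash
python3 go.py 545 -50 35 88.2
```

```text
t 17.875 p [ 0.5424 -0.05    0.0353] F [ 0.36 -1.08 -3.02] w 0.0557 yaw y-axis 88.23 x [-0.001  0.    -1.   ]
shift units (current axes) [0.007 0.001 0.051] (after turn) [0.007 0.001 0.051] turn units [ 0.004 -0.005 -0.002]
```

Call:
{"fn": "arm_command", "kwargs": {"plan": "0.006 0.04 0 0 0 0 1; 0 0.04 0 0 0 0 1; 0 0.03 0 0 0 0 1"}}

```text
time: 18.25
tcp_pos: [0.5429, -0.0447, 0.0352]
tcp_rot: [0.011, 0.707, -0.011, 0.707]
ft_force: [0.3, -0.8, -1.8]
width: 0.0558
```

Call:
{"fn": "arm_command", "kwargs": {"plan": "0 0.03 0 0 0 0 1; 0 0.03 0 0 0 0 1; 0 0.03 0 0 0 0 1"}}

```text
time: 18.62
tcp_pos: [0.5431, -0.0402, 0.0352]
tcp_rot: [0.011, 0.707, -0.011, 0.707]
ft_force: [0.1, -1.3, -0.9]
width: 0.0557
```

Call:
{"fn": "arm_command", "kwargs": {"plan": "0 0.03 0 0 0 0 1; 0 0.03 0 0 0 0 1"}}

```text
time: 18.88
tcp_pos: [0.5432, -0.0372, 0.0353]
tcp_rot: [0.011, 0.707, -0.011, 0.707]
ft_force: [-0.8, 0.3, -1.2]
width: 0.0558
```

Call:
{"fn": "arm_command", "kwargs": {"plan": "0 0.03 0 0 0 0 1; 0 0.03 0 0 0 0 1"}}

```text
time: 19.12
tcp_pos: [0.5432, -0.0342, 0.0352]
tcp_rot: [0.011, 0.707, -0.011, 0.707]
ft_force: [0.4, -0.2, -0.6]
width: 0.0556
```

Call:
{"fn": "arm_command", "kwargs": {"plan": "0 0.03 0 0 0 0 1; 0 0.03 0 0 0 0 1"}}

```text
time: 19.38
tcp_pos: [0.5433, -0.0312, 0.0352]
tcp_rot: [0.011, 0.707, -0.011, 0.707]
ft_force: [-1.2, 0.5, -1.6]
width: 0.0558
```

Call:
{"fn": "arm_command", "kwargs": {"plan": "0 0.03 0 0 0 0 1; 0 0.03 0 0 0 0 1"}}

```text
time: 19.62
tcp_pos: [0.5435, -0.0282, 0.0353]
tcp_rot: [0.011, 0.707, -0.011, 0.707]
ft_force: [-0.1, 1.0, -2.1]
width: 0.0558
```

Tip about 79 mm in, still free; continuing slowly.

Call:
{"fn": "arm_command", "kwargs": {"plan": "0 0.03 0 0 0 0 1; 0 0.03 0 0 0 0 1"}}

```text
time: 19.88
tcp_pos: [0.5435, -0.0252, 0.0353]
tcp_rot: [0.011, 0.707, -0.011, 0.707]
ft_force: [1.0, -1.5, -2.2]
width: 0.0557
```

Call:
{"fn": "arm_command", "kwargs": {"plan": "0 0.03 0 0 0 0 1; 0 0.03 0 0 0 0 1"}}

```text
time: 20.12
tcp_pos: [0.5436, -0.0222, 0.0352]
tcp_rot: [0.011, 0.707, -0.011, 0.707]
ft_force: [-0.4, -1.6, -2.2]
width: 0.056
```

Call:
{"fn": "arm_command", "kwargs": {"plan": "0 0.03 0 0 0 0 1; 0 0.03 0 0 0 0 1"}}

```text
time: 20.38
tcp_pos: [0.5437, -0.0193, 0.0353]
tcp_rot: [0.011, 0.707, -0.011, 0.707]
ft_force: [0.7, -1.0, -1.7]
width: 0.056
```

Call:
{"fn": "arm_command", "kwargs": {"plan": "0 0.03 0 0 0 0 1; 0 0.03 0 0 0 0 1"}}

```text
time: 20.62
tcp_pos: [0.5443, -0.0177, 0.0354]
tcp_rot: [0.009, 0.707, -0.011, 0.707]
ft_force: [-1.1, -10.4, -1.4]
width: 0.0557
```

Call:
{"fn": "arm_command", "kwargs": {"plan": "0 0.03 0 0 0 0 1; 0 0.03 0 0 0 0 1"}}

```text
time: 20.88
tcp_pos: [0.5447, -0.0168, 0.0355]
tcp_rot: [0.007, 0.707, -0.011, 0.708]
ft_force: [-1.4, -15.0, -1.5]
width: 0.0557
```

```bash
python3 go.py
python3 - <<'E'
from h import *
for n in ("side",):
    p,d=r.grab_frame(n); np.savez(f"{n}8.npz",p=p,d=d)
    p=cv2.cvtColor(p,cv2.COLOR_RGB2BGR); cv2.imwrite(f"pics/{n}8.png",cv2.resize(p[120:260,250:370],None,fx=5,fy=4.2,interpolation=2))
E
```

```text
t 20.875 p [ 0.5447 -0.0168  0.0355] F [ -1.36 -15.03  -1.51] w 0.0557 yaw y-axis 88.49 x [ 0.001 -0.005 -1.   ]
```

View pics/side8.png

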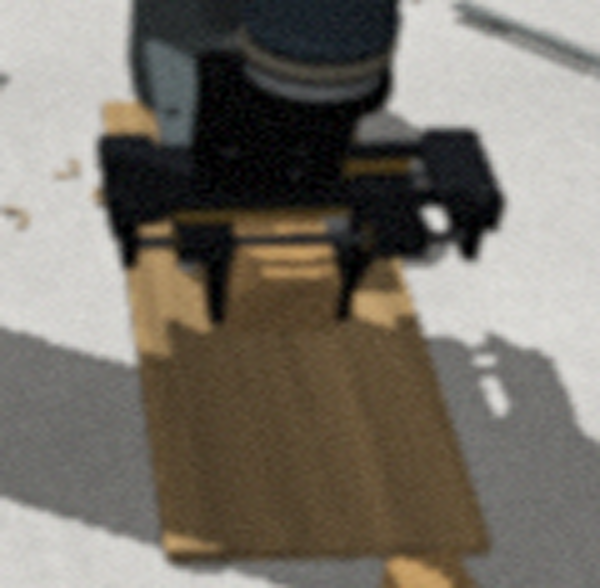

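Call:
{"fn": "arm_command", "kwargs": {"plan": "0 -0.04 0 0 0 0 1; 0 0 0 0 0 0 1"}}

```text
time: 21.18
tcp_pos: [0.5441, -0.0168, 0.0353]
tcp_rot: [0.01, 0.707, -0.011, 0.707]
ft_force: [-1.4, -7.1, -1.9]
width: 0.0558
```

Call:
{"fn": "arm_command", "kwargs": {"plan": "0 -0.015 0 0 0 0 1; 0 0 0 0 0 0 1"}}

```text
time: 21.42
tcp_pos: [0.544, -0.0168, 0.0353]
tcp_rot: [0.01, 0.707, -0.011, 0.707]
ft_force: [-0.7, -5.6, -1.6]
width: 0.0561
```

Call:
{"fn": "arm_command", "kwargs": {"plan": "0 0 0 0 0 0 0.4; 0 0 0 0 0 0 0; 0 0 0 0 0 0 -0.6; 0 0 0 0 0 0 -1; 0 0 0 0 0 0 -1"}}

```text
time: 22.05
tcp_pos: [0.5438, -0.0156, 0.0353]
tcp_rot: [0.011, 0.707, -0.011, 0.707]
ft_force: [-0.2, 0.1, 0.4]
width: 0.0784
```

Call:
{"fn": "arm_command", "kwargs": {"plan": "0 0 0 0 0 0 -1; -0.3 0 0 0 0 0 -1; -0.6 0 0 0 0 0 -1; -0.8 -0.1 0 0 0 0 -1; -0.7 -0.6 -0.3 0 0 0 -1"}}

```text
time: 22.68
tcp_pos: [0.5289, -0.0501, 0.1577]
tcp_rot: [0.01, 0.706, -0.01, 0.708]
ft_force: [0.5, -0.3, -0.1]
width: 0.0869
```

Call:
{"fn": "arm_command", "kwargs": {"plan": "0 -0.8 -0.8 0 0 0 -1; 0 -0.8 -0.8 0 0 0 -1; 0 -0.8 -0.8 0 0 0 -1; 0 -0.8 -0.8 0 0 0 -1; 0 -0.8 -0.8 0 0 0 -1"}}

```text
time: 23.3
tcp_pos: [0.3206, -0.2456, 0.1563]
tcp_rot: [0.01, 0.707, -0.011, 0.708]
ft_force: [1.2, -1.0, -0.4]
width: 0.0871
```

Call:
{"fn": "arm_command", "kwargs": {"plan": "0 -0.9 -0.7 0 0 0 -1; 0 -0.9 -0.6 0 0 0 -1; 0 -0.9 -0.5 0 0 0 -1; 0 -0.9 -0.5 0 0 0 -1; 0 -0.3 -0.2 0 0 0 -1"}}

```text
time: 23.92
tcp_pos: [0.1893, -0.4387, 0.1564]
tcp_rot: [0.011, 0.707, -0.014, 0.707]
ft_force: [0.9, 0.9, -0.1]
width: 0.0868
```

```bash
python3 go.py
python3 - <<'E'
from h import *
for n in ("top","side"):
    p,d=r.grab_frame(n); np.savez(f"{n}9.npz",p=p,d=d)
    W=cloud(n,d)
    m=(W[...,2]>.046)&(W[...,2]<.058)&(abs(W[...,0]-.54)<.06)&(W[...,1]>-.17)&(W[...,1]<.0)
    q=W[m]*1000; print(n,m.sum(),np.percentile(q,[1,50,99],axis=0).round(1))
    p=cv2.cvtColor(p,cv2.COLOR_RGB2BGR); cv2.imwrite(f"pics/{n}9.png",cv2.resize(p[50:270,200:400],None,fx=3,fy=2.7,interpolation=2) if n=="side" else cv2.resize(p[90:190,180:320],None,fx=5.6,fy=5.6,interpolation=2))
    cv2.imwrite(f"pics/{n}9f.png",p)
E
```

```text
t 23.925 p [ 0.1893 -0.4387  0.1564] F [ 0.88  0.93 -0.06] w 0.0868 yaw y-axis 88.04 x [ 0.001 -0.004 -1.   ]
top 311 [[ 5.153e+02 -3.210e+01  4.830e+01]
 [ 5.429e+02 -1.520e+01  5.280e+01]
 [ 5.709e+02 -2.000e-01  5.740e+01]]
side 235 [[ 5.148e+02 -3.520e+01  4.650e+01]
 [ 5.429e+02 -2.040e+01  5.270e+01]
 [ 5.701e+02 -3.000e-01  5.530e+01]]
```

View pics/side9.png

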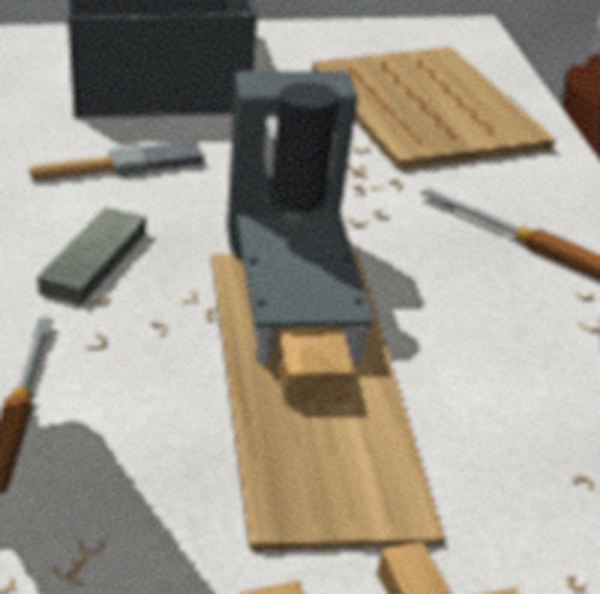

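View pics/top9.png

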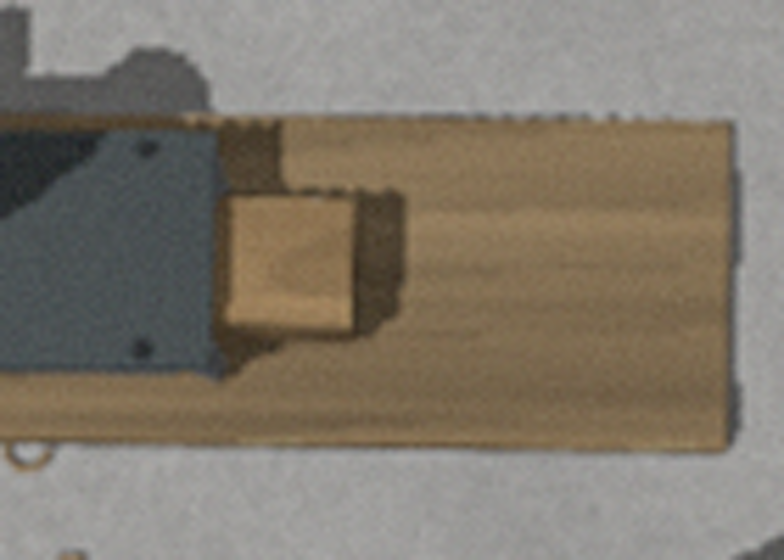

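View pics/top9f.png

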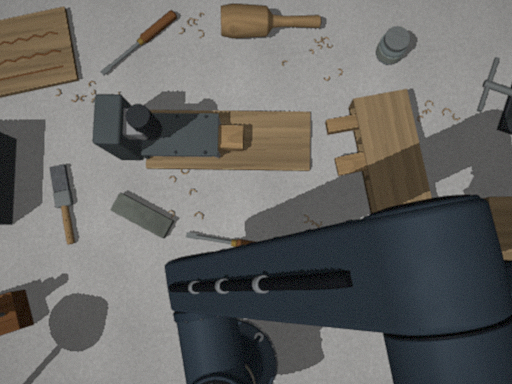

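```bash
python3 -c "
from plant import r
print(r.hand_in())"
```

```text
the job is handed in; nothing more can be done
None
```

I pulled the stepped-nose blank out of the rack, laid it flat on the infeed board with its nose to the hood, and let go. I then took it about 15 mm from its tail, turned it about 3° to line it up, and slid it in until it met the stop. I handed the job in at about 24 s with the arm well clear.

**Stop contact:** sliding resistance, a few N at most, jumped to 10 N and then 15 N within about 2.5 mm, with the nose about 90 mm past the mouth. I eased off to 5–6 N before opening the fingers, and the gripper stayed where it was while the force dropped.

**Last pictures:** both views show the blank straight in the hood, tail about 59 mm outside the mouth. That puts the nose about 91 mm in, matching the point of contact. The slat and batten look undisturbed in the rack.

**Not directly checked:** the stop and feeler are hidden. The 15 N peak is right at the force where the stop gives way. I estimate any shove at about 1 mm or less, because the gripper crept only about 0.9 mm during the last push, but I couldn't measure it.

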